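# Return a temperature logger through the sprung flap

## Robot

A 7-joint arm with a two-finger parallel gripper is mounted at the origin on the work surface. World frame = base frame: x ahead of the robot, y to its left, z up, the work surface at z = 0. Lengths are in m, angles in rad, forces in N, time in s.
With the tool pointing down it reaches from about 0.4 to 0.85 m from the base axis. Payload 10.4 kg.
Tool frame: the origin (TCP) lies at the very end of the fingers, on their centre line; the grasp point (between the pads) lies 19 mm behind it; z points along the fingers, y is the line along which they close (so a half turn about z gives the same grasp; the last joint's range is limited). The gripper opens to 85 mm and grips with 20 to 120 N. Pads are 22 mm wide; open, the fingers measure 114 mm over their backs; the gripper's body (76 mm by 85 mm) begins 54 mm behind the grasp point. The pads swing forward as they close: fully open they stand 13 mm farther back than shut.
Start: joints at [-1.166, 0.332, -0.065, 1.46, 0.022, 1.35, -0.088], TCP at [0.259, 0.569, 0.231] pointing down, gripper open.
Joint ranges: [-2.6, 2.6], [-0.5, 2.12], [-1.47, 1.34], [0.16, 2.42], [-1.27, 4.41], [0.06, 2.06], [-2.6, 2.6]. Speed limits (rad/s): [2.22, 2.22, 2.79, 2.79, 3.14, 3.14, 3.14].

## Interface

Orientations are given as a unit quaternion [x, y, z, w].
In Python, from workcell import * gives the robot as it stands.
- The arm moves only by the tool step_arm, never from a script. Its argument "commands" is one flat list of numbers, 7 for each row, row after row: the finger opening in mm, from 0 to 85.4, then the shift along the world's x, y, z as a fraction of full scale, then the turn, a rotation vector about the world's x, y, z as a fraction of full scale. A call has exactly 10 rows; each row is the pose to reach, as a shift and turn from the pose commanded when the call began, turning the shorter way round; what a row does not reach only later rows make up. Full scale, the value 1, is 0.6 m for a shift and pi rad for a turn. A row lasts 1/8 s, in which the tool goes at most 62.5 mm and 10.7 degrees, less where a joint would pass 70% of its speed; a pose out of reach is approached as far as the arm can. A call with a number of a shift or a turn outside -1 to 1 is refused whole. A call with a gripper value outside its range is refused whole. The fingers move at their own pace and stop on an object; "squeeze" is the grip in N (left out, the last holds). Time passes only in rows, so rows that repeat a pose let the fingers close, or fill a call up. It gives the time, the measured TCP pose, the force, the opening and the grip force at its end, in the units of the state.
- get_obs(): the state, without advancing time (a new reading comes with each control period).
- camera(name): name is "side" or "top" or "wrist"; returns the picture (400x640x3 uint8, red, green, blue); there is no depth.
- camera_params(name): a dict with "mtx" (3x3 intrinsics, pixels), "extrinsics" (4x4, takes a point from world to camera coordinates); the wrist camera has in their place "tool_from_camera" (4x4, takes a point from camera to tool coordinates, whose origin is the TCP and whose axes are the flange's). Camera axes: x right, y down, z forward; pixel columns grow to the right and rows downward; lengths in m; the calibration is good to about 2 mm. The wrist camera is an equidistant fisheye: a pixel r from the principal point sees the ray r / f radians off the axis. A picture is of the moment at which its call begins: read the wrist's pose just before it. camera_params takes no time and is no camera call.
- hand_in(): hands the job in; it is judged then, once.
The state is a dict: "clock": time; "joint_pos": joint angles; "joint_velocities": joint speeds; "tau": joint torques, N m; "position": TCP position; "ee_rot": TCP orientation; "ft_force": force on the tool from outside, world axes, zero at the start; "torque": the same for the moment, N m; "grip_width": opening from 0.0 (shut) to 1.0 (fully open); "grasp_force": force on a finger pad.
Only numpy, scipy, OpenCV 4.12 (cv2) and the standard library are available. Lean on these libraries where they do the work, as an engineer would, in place of code of your own. Each camera call takes 0.05 s, during which the arm holds its last target. There are 200 camera calls.

## Task

Put the white temperature logger into the steel collection box through its sprung flap: press the red bar down with one finger to hold the flap open, and while it stays open push the logger along its lane with the other finger until it drops into the box; then let go so that the flap closes. The logger must be pushed, never lifted and never run out over the closed flap, and everything else, including the orange logger on the box, stays where it is.

Things in the scene. Friction and masses are not known exactly. Their poses are not given: they have to be found in the camera images.
- chute: Steel collection box, fixed, 250 x 230 mm, deck at z = 130 mm. Frame: origin on its underside, x along the push direction (lane to hole), y to the left. It spans x -140 to 110, y -110 to 120 mm. The lane's centre line is y = 0, between white guide strips at y = -31 (8 mm high) and +31 mm (12 mm high), from x = -125 mm. Left of y = 36 mm the deck is a ledge with a cup and an orange logger.
- lip (a point): Middle of the lip where lane and hole meet: (0, 0, 130) mm in the box frame, axes as the box. The hole beyond it, to x = 97 mm, is covered by a blue flap flush with the deck (x 1 to 95, y -54 to +34 mm), which opens downward into the box. Its hinge runs along x at y = -94 mm, 22 mm above the deck, between posts that end 30 mm above the deck.
- bar_lip (a point): Red round push bar (flap_c1), 14 mm thick, rigid on the flap, along the lane on its right. This point lies on its centre line level with the lip; it runs from x = -125 to +90 mm. Shut: centre line at y = -58 mm in the box frame, top 43 mm above the deck. At 0.75 rad: top 15 mm above the deck, same y (under 3 mm off on the way). Takes 5 to 10 N; smooth (friction 0.2), a fingertip can press and slide along it.
- bar_near_end (a point): Centre line of the red bar at its end nearest the robot, x = -125 mm in the box frame.
- flap (a joint): Opening of the flap in rad: 0 shut (flush with the deck), 0.95 its stop. A spring shuts it as soon as it is let go; it carries a logger's weight without opening. From about 0.65 rad a logger that is pushed past the lip slides down it (polished, friction about 0.2) into the box.
- logger: White plastic temperature logger with a blue band and a dark screen, a block 55 (x) x 48 (y) x 30 mm high, about 70 g, loose in the lane with its x along the push direction. Origin in the middle of its underside.
- logger_center (a point): Centre of the white logger, 15 mm above its underside.
- spare: Orange logger of the same size, on the ledge left of the lane; leave it. Origin in the middle of its underside.
- cup: Small grey cup, 40 mm wide, 45 mm high, on the ledge left of the lane; leave it. Origin under its centre.
- sauce: Yellow sauce bottle, 60 mm wide, 170 mm high, on the bench; leave it. Origin under its centre.
- jar: Amber jar, 72 mm wide, 90 mm high, on the bench; leave it. Origin under its centre.
- pan: Open steel pan, 108 x 176 mm, 65 mm high, on the bench; leave it. Origin under its centre.
- spoon: Steel spoon, 220 mm long, lying on the bench; leave it. Origin under its middle.
- tin: Steel can, 74 mm wide, 110 mm high, on the bench; leave it. Origin under its centre.
Things that resemble listed ones, but are neither listed nor needed, are in the scene too. What is shaped like the logger but green is not meant.

How it is judged:
By the outcome, as a careful person would: the job done as asked, in the order asked, and still so for the second after the job is handed in, with the robot touching nothing.
It also fails if it takes over 45 s, if anything falls off the work surface, if the arm or the gripper's body presses on something with over 40 N, if the wrist force passes 120 N, or if a joint passes its speed limit or range.

## Working session

There is one attempt and no reset: what is moved stays moved. The work goes in short steps, Python scripts to look and compute and a tool call to move; the robot and the scene stay as the last step left them, time stands still between calls to the robot, and variables do not carry over. Pictures are saved under pics/ and viewed, at most 10 in all, crops included, and the job is handed in when it is done.

Besides the shell and the picture viewer there is one more tool, called by a JSON object that holds its "name" and its "arguments", one argument or row to a line. step_arm: Moves the arm, as the interface text tells. Its arguments: {"type":"object","properties":{"commands":{"type":"array","items":{"type":"number"}},"squeeze":{"type":"number"}},"required":["commands"]}

```bash
mkdir -p pics; ls; python3 - <<'E'
from workcell import *
import cv2
o=get_obs()
print(o)
for n in("side","top"):
    cv2.imwrite(f"pics/{n}0.png",camera(n)[:,:,::-1])
    print(n,camera_params(n))
print(camera_params("wrist"))
E
```

```text
pics
{'clock': 0.0, 'joint_pos': array([-1.16559131,  0.33289771, -0.06472736,  1.46096985,  0.02156504,
        1.34991674, -0.08849745]), 'joint_velocities': array([ 6.51936555e-05, -2.71979544e-03, -1.05508444e-03, -4.76354869e-04,
       -1.33024151e-04,  1.40488615e-03,  5.87147848e-05]), 'tau': array([-1.85301342e-04, -6.25459099e+01,  4.88827180e-02, -3.91609991e+01,
        1.61535514e-02,  1.00021155e-02, -2.33502305e-05]), 'position': array([0.25911267, 0.56832181, 0.23048624]), 'ee_rot': array([ 2.12254337e-01,  9.77214171e-01, -7.34711802e-04, -1.45346451e-04]), 'ft_force': array([0.02570261, 0.32432971, 0.49304526]), 'torque': array([0.00344585, 0.03906574, 0.01441864]), 'grasp_force': 0.0, 'grip_width': 0.9997055838293922}
side {'mtx': array([[442.99237915,   0.        , 322.56346339],
       [  0.        , 442.99237915, 207.09870788],
       [  0.        ,   0.        ,   1.        ]]), 'extrinsics': array([[ 0.9509621 , -0.30868199, -0.01965999, -0.45625187],
       [-0.1990587 , -0.56211671, -0.80274556,  0.22454228],
       [ 0.23674189,  0.7672941 , -0.59599752,  1
[... 326 characters left out ...]
0.99073277, -0.00559315, -0.13571031,  0.52425868],
       [ 0.13574824, -0.00707625, -0.99071809,  1.27313324],
       [ 0.        ,  0.        ,  0.        ,  1.        ]])}
{'mtx': array([[309.70691629,   0.        , 319.91882804],
       [  0.        , 309.70691629, 201.07832356],
       [  0.        ,   0.        ,   1.        ]]), 'tool_from_camera': array([[ 8.12472021e-05, -9.55109582e-01, -2.96252730e-01,
         7.60612414e-02],
       [ 9.99999894e-01,  2.11937160e-04, -4.09029207e-04,
         3.12717899e-05],
       [ 4.53454678e-04, -2.96252665e-01,  9.55109498e-01,
        -1.42813727e-01],
       [ 0.00000000e+00,  0.00000000e+00,  0.00000000e+00,
         1.00000000e+00]])}
```

View pics/side0.png

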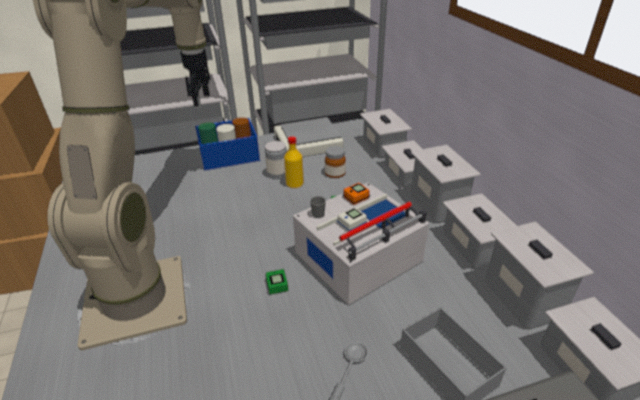

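View pics/top0.png

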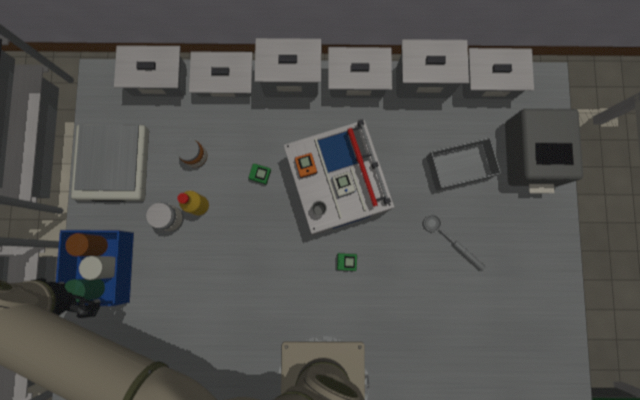

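The white logger on the box is at top (344,184). The orange spare is at (306,164), and there are green lookalikes at (260,173) and (347,262). The white block with the blue band in the lane fits the description. I'll confirm it in an enlarged crop.

```bash
python3 - <<'E'
import cv2
im=cv2.imread("pics/top0.png")[110:245,270:405]
cv2.imwrite("pics/topcrop.png",cv2.resize(im,None,fx=4.4,fy=4.4,interpolation=cv2.INTER_CUBIC))
E
```

```text
(no output)
```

View pics/topcrop.png

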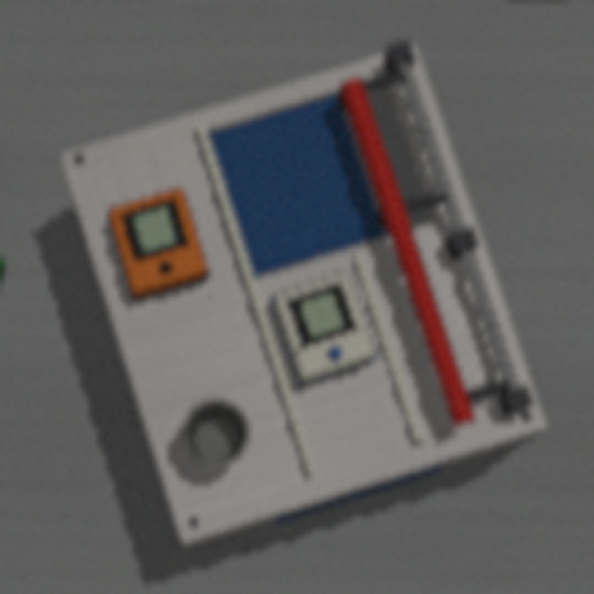

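The crop confirms it: the white logger has its blue band in the lane at about crop (325,330), short of the blue flap. Orange is on the ledge at (160,243). Next I'll fit the box pose.

```bash
cat > h.py <<'E'
import numpy as np, cv2
from scipy.optimize import least_squares
from workcell import *
P=camera_params("top"); K=P["mtx"]; E=P["extrinsics"]
def proj(p,K=K,E=E):
    c=E[:3,:3]@np.asarray(p)+E[:3,3]; q=K@c; return q[:2]/q[2]
def onplane(uv,z):
    d=E[:3,:3].T@np.linalg.solve(K,[*uv,1]); o=-E[:3,:3].T@E[:3,3]
    return o+d*(z-o[2])/d[2]
def crop(p): return np.array(p)/4.4+[270,110]-0.4
def b2w(t,p):
    c,s=np.cos(t[2]),np.sin(t[2]); p=np.asarray(p)/1000
    return np.array([t[0]+c*p[0]-s*p[1],t[1]+s*p[0]+c*p[1],p[2]])
def w2b(t,p):
    c,s=np.cos(t[2]),np.sin(t[2]); d=np.asarray(p[:2])-t[:2]
    return np.array([c*d[0]+s*d[1],-s*d[0]+c*d[1],p[2]])*1000
E
python3 - <<'E'
from h import *
C=[((65,155),(110,120,130)),((415,40),(110,-110,130)),((185,545),(-140,120,130)),((548,425),(-140,-110,130)),
((258,275),(1,34,130)),((212,132),(95,34,130)),((353,82),(90,-58,166)),((462,422),(-125,-58,166)),((308,477),(-125,31,142)),((422,443),(-125,-31,138))]
f=lambda t:np.concatenate([proj(b2w(t,p))-crop(u) for u,p in C])
r=least_squares(f,[.6,0,.3]); print(r.x,r.fun.reshape(-1,2).round(1))
t=r.x
for n,u in dict(c=(325,330),a=(277,300),b=(360,275),c2=(378,358),d=(300,385)).items():
    print(n,w2b(t,onplane(crop(u),.16)).round(1))
print("spare",w2b(t,onplane(crop((158,240)),.16)), "cup",w2b(t,onplane(crop((212,432)),.175)))
E
```

```text
[ 0.58335981 -0.04092947  0.30715617] [[-0.4 -0.8]
 [ 1.1  1. ]
 [-0.3 -0.7]
 [ 0.1  0.7]
 [-1.7  0.6]
 [-1.7  0.4]
 [ 0.2 -0. ]
 [ 1.   0.2]
 [ 2.5 -1.2]
 [-1.  -0.3]]
c [-47.2   3.6 160. ]
a [-21.6  25.3 160. ]
b [-21.9 -26.3 160. ]
c2 [-72.4 -21.2 160. ]
d [-74.   27.6 160. ]
spare [ 33.8606163   81.88772914 160.        ] cup [-86.77852576  85.86861396 175.        ]
```

{"name": "step_arm", "arguments": {
  "commands": [46,0,0,0.08,0,0,-0.05,46,0,-0.03,0.13,0,0,-0.1,46,0.03,-0.1,0.15,0,0,-0.16,46,0.06,-0.17,0.15,0,0,-0.21,46,0.09,-0.24,0.15,0,0,-0.27,46,0.12,-0.31,0.15,0,0,-0.33,46,0.15,-0.38,0.15,0,0,-0.38,46,0.18,-0.45,0.15,0,0,-0.44,46,0.21,-0.52,0.15,0,0,-0.5,46,0.24,-0.6,0.15,0,0,-0.55],
  "squeeze": 40
}}

```text
clock: 1.35
position: [0.4035, 0.2074, 0.3211]
ee_rot: [0.882, 0.471, -0.0, 0.0]
ft_force: [0.4, 0.1, 0.7]
grip_width: 0.539
grasp_force: 0.0
```

```bash
cat >> h.py <<'E'
from scipy.spatial.transform import Rotation as R
T=np.array([0.58335981,-0.04092947,0.30715617])
def state(o=None):
    o=o or get_obs(); r=R.from_quat(o["ee_rot"]).as_matrix()
    print("t",round(o["clock"],2),"box",w2b(T,o["position"]).round(1),"yaw err deg",np.degrees(T[2]-np.arctan2(r[1,0],r[0,0])).round(2),"tz",r[:,2].round(3),"F",o["ft_force"].round(1),"w",round(o["grip_width"]*85.4,1))
    return o
def goto(bx,by,bz):
    o=state(); d=b2w(T,(bx,by,bz))-o["position"]; print("shift units",(d/.6).round(4))
    r=R.from_quat(o["ee_rot"]).as_matrix(); g=R.from_euler("z",T[2]).as_matrix()@np.diag([1,-1,-1])
    print("turn units",(R.from_matrix(g@r.T).as_rotvec()/np.pi).round(4))
E
python3 -c "
from h import *
goto(-100,-28,250)"
```

```text
t 1.35 box [-96.4 291.1 321.1] yaw err deg -38.6 tz [-0. -0. -1.] F [0.4 0.1 0.7] w 46.0
shift units [ 0.1551 -0.5087 -0.1184]
turn units [ 0.000e+00 -1.000e-04 -2.144e-01]
```

{"name": "step_arm", "arguments": {
  "commands": [46,0.015,-0.05,0,0,0,-0.03,46,0.03,-0.12,0,0,0,-0.08,46,0.06,-0.2,0,0,0,-0.12,46,0.09,-0.28,0,0,0,-0.16,46,0.11,-0.36,0,0,0,-0.2,46,0.13,-0.43,-0.04,0,0,-0.2144,46,0.15,-0.49,-0.08,0,0,-0.2144,46,0.155,-0.508,-0.11,0,0,-0.2144,46,0.155,-0.508,-0.118,0,0,-0.2144,46,0.155,-0.508,-0.118,0,0,-0.2144]
}}

```text
clock: 2.6
position: [0.4963, -0.095, 0.2507]
ee_rot: [0.988, 0.156, -0.0, -0.0]
ft_force: [-0.1, 0.7, -0.2]
grip_width: 0.537
grasp_force: 0.0
```

```bash
python3 -c "
from h import *
goto(-100,-28,180)
im=camera('wrist')
cv2.imwrite('pics/w1.png',im[:,:,::-1])
P=camera_params('wrist');o=get_obs();X=P['tool_from_camera'];r=R.from_quat(o['ee_rot']).as_matrix()
def wp(p):
    q=r.T@(b2w(T,p)-o['position']); c=X[:3,:3].T@(q-X[:3,3]); th=np.arctan2(np.hypot(*c[:2]),c[2]); ph=np.arctan2(c[1],c[0])
    return (P['mtx'][:2,2]+P['mtx'][0,0]*th*np.array([np.cos(ph),np.sin(ph)])).round(0)
for n,p in dict(bar_near=(-125,-58,166),bar_far=(90,-58,166),flapc=(1,34,130),flapc2=(95,34,130),stripL=(-125,31,142),stripR=(-125,-31,138),cornerL=(-140,120,130),cornerR=(-140,-110,130),cFL=(110,120,130),cFR=(110,-110,130)).items(): print(n,wp(p))
"
```

```text
t 2.6 box [-99.3 -25.2 250.7] yaw err deg -0.39 tz [-0.  0. -1.] F [-0.1  0.7 -0.2] w 45.9
shift units [ 0.0003 -0.0048 -0.1178]
turn units [-0.0001 -0.0001 -0.0021]
bar_near [360. 237.]
bar_far [366. -34.]
flapc [251.  80.]
flapc2 [253. -20.]
stripL [257. 226.]
stripR [326. 225.]
cornerL [175. 233.]
cornerR [408. 236.]
cFL [166. -20.]
cFR [417. -30.]
```

View pics/w1.png

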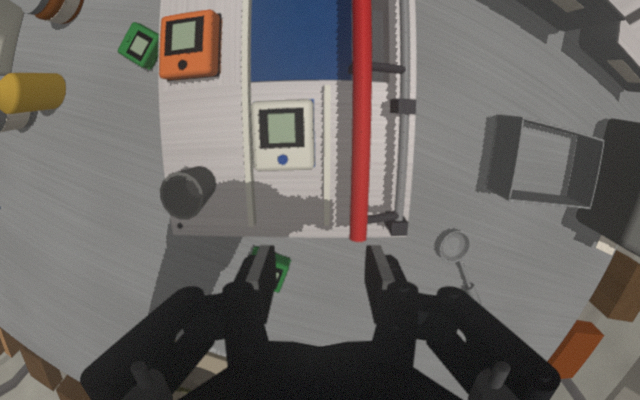

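The wrist view matches the predicted positions: bar end (359,240), flap corner (252,80). The white logger is at (285,135) in the lane, with its rear face ahead of the fingers. Next I'll descend onto the bar.

{"name": "step_arm", "arguments": {
  "commands": [46,0,-0.005,-0.04,0,0,-0.002,46,0,-0.005,-0.08,0,0,-0.002,46,0,-0.005,-0.11,0,0,-0.002,46,0,-0.005,-0.12,0,0,-0.002,46,0,-0.005,-0.127,0,0,-0.002,46,0,-0.005,-0.134,0,0,-0.002,46,0,-0.005,-0.14,0,0,-0.002,46,0,-0.005,-0.147,0,0,-0.002,46,0,-0.005,-0.147,0,0,-0.002,46,0,-0.005,-0.147,0,0,-0.002]
}}

```text
clock: 3.9
position: [0.4972, -0.0986, 0.1633]
ee_rot: [0.988, 0.153, 0.001, -0.0]
ft_force: [-0.2, 2.2, 5.7]
grip_width: 0.542
grasp_force: 3.1
```

```bash
python3 -c "
from h import *
goto(-96,-28,150)"
```

```text
t 3.9 box [-99.5 -28.9 163.3] yaw err deg 0.03 tz [ 0.002  0.001 -1.   ] F [-0.2  2.2  5.7] w 46.3
shift units [ 0.0052  0.0032 -0.0222]
turn units [-0.0002  0.0007  0.0001]
```

{"name": "step_arm", "arguments": {
  "commands": [46,0.002,0.001,-0.006,0,0,0,46,0.003,0.002,-0.012,0,0,0,46,0.003,0.002,-0.018,0,0,0,46,0.003,0.002,-0.024,0,0,0,46,0.003,0.002,-0.03,0,0,0,46,0.003,0.002,-0.036,0,0,0,46,0.003,0.002,-0.041,0,0,0,46,0.003,0.002,-0.041,0,0,0,46,0.003,0.002,-0.041,0,0,0,46,0.003,0.002,-0.041,0,0,0]
}}

```text
clock: 5.15
position: [0.4991, -0.0986, 0.1391]
ee_rot: [0.988, 0.152, 0.001, 0.0]
ft_force: [-1.6, -1.2, 8.3]
grip_width: 0.536
grasp_force: 4.6
```

```bash
python3 -c "
from h import *
state()
a=cv2.resize(camera('side')[160:310,260:460],None,fx=3,fy=3,interpolation=cv2.INTER_CUBIC)
cv2.imwrite('pics/s2.png',a[:,:,::-1]); cv2.imwrite('pics/w2.png',camera('wrist')[:,:,::-1])"
```

```text
t 5.15 box [-97.7 -29.5 139.1] yaw err deg 0.09 tz [ 0.003 -0.001 -1.   ] F [-1.6 -1.2  8.3] w 45.8
```

View pics/s2.png

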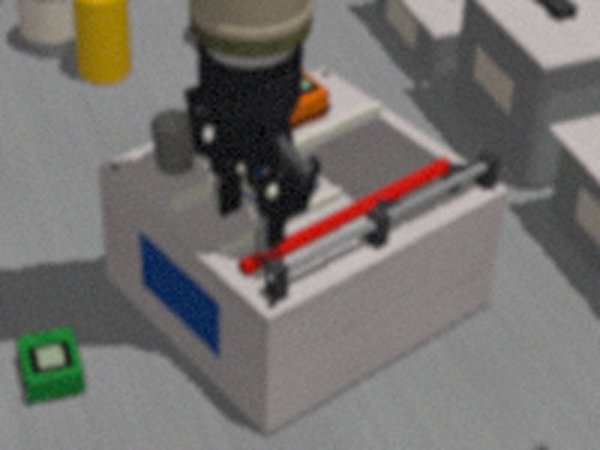

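View pics/w2.png

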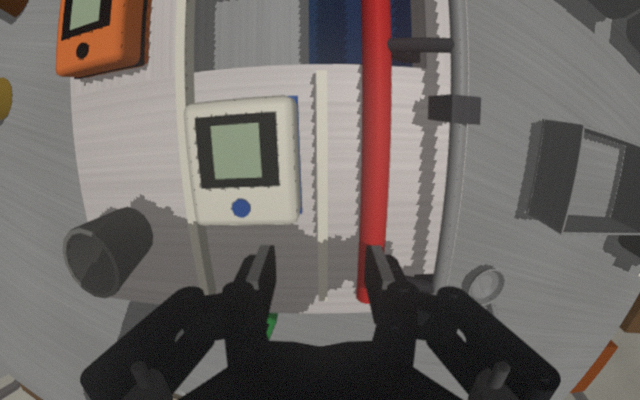

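Flap is open (dark hole seen beyond the lip), with the right finger on the bar. Next I'll compute the bar height and the logger's y.

```bash
python3 -c "
from h import *
S=camera_params('side')
for z in (138,142,146,150,166):print(z,proj(b2w(T,(-125,-58,z)),S['mtx'],S['extrinsics']).round(1), proj(b2w(T,(90,-58,z)),S['mtx'],S['extrinsics']).round(1))
print('seen',248/3+260,266/3+160,446/3+260,164/3+160)
P=camera_params('wrist');o=get_obs();X=P['tool_from_camera'];r=R.from_quat(o['ee_rot']).as_matrix()
def ray(u,z):
    d=(np.array(u)-P['mtx'][:2,2])/P['mtx'][0,0];th=np.hypot(*d);c=np.array([*(d/th*np.sin(th)),np.cos(th)])
    O=o['position']+r@X[:3,3];D=r@X[:3,:3]@c
    return w2b(T,O+D*(z/1000-O[2])/D[2]).round(1)
for u,z in (((187,103),160),((299,97),160),((300,222),160),((193,224),160),((376,45),None),((183,120),142),((321,120),138),((320,65),130),((258,250),143),((378,250),143)):
    for zz in ([z] if z else [138,146,150]): print(u,zz,ray(u,zz))
"
```

```text
138 [340.4 248.1] [409.  213.5]
142 [340.4 246.8] [409.1 212.2]
146 [340.4 245.5] [409.3 210.9]
150 [340.4 244.2] [409.4 209.6]
166 [340.5 238.8] [410.1 204.4]
seen 342.6666666666667 248.66666666666669 408.66666666666663 214.66666666666666
(187, 103) 160 [-17.8  25.3 160. ]
(299, 97) 160 [-18.  -21.3 160. ]
(300, 222) 160 [-69.4 -20.9 160. ]
(193, 224) 160 [-70.9  27.6 160. ]
(376, 45) 138 [  8.1 -55.3 138. ]
(376, 45) 146 [  6.4 -53.8 146. ]
(376, 45) 150 [  5.6 -53.1 150. ]
(183, 120) 142 [-25.1  35.9 142. ]
(321, 120) 138 [-27.9 -29.9 138. ]
(320, 65) 130 [ -1.1 -29.5 130. ]
(258, 250) 143 [-91.3   2.  143. ]
(378, 250) 143 [-91.4 -58.6 143. ]
```

{"name": "step_arm", "arguments": {
  "commands": [46,0,0,-0.004,0,0,0,46,0.014,0.0044,-0.004,0,0,0,46,0.028,0.0089,-0.004,0,0,0,46,0.042,0.0133,-0.004,0,0,0,46,0.056,0.0178,-0.004,0,0,0,46,0.07,0.0222,-0.004,0,0,0,46,0.084,0.0266,-0.004,0,0,0,46,0.098,0.0311,-0.004,0,0,0,46,0.112,0.0355,-0.004,0,0,0,46,0.112,0.0355,-0.004,0,0,0]
}}

```text
clock: 6.5
position: [0.5669, -0.0768, 0.1368]
ee_rot: [0.988, 0.153, 0.001, 0.0]
ft_force: [-0.3, -0.4, 9.5]
grip_width: 0.536
grasp_force: 4.6
```

```bash
python3 -c "
from h import *
state()
cv2.imwrite('pics/w3.png',camera('wrist')[:,:,::-1])"
```

```text
t 6.5 box [-26.5 -29.2 136.8] yaw err deg 0.05 tz [ 0.003 -0.001 -1.   ] F [-0.3 -0.4  9.5] w 45.8
```

View pics/w3.png

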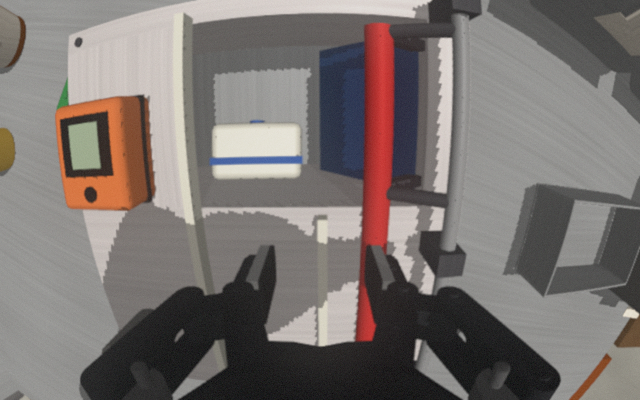

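The logger has dropped into the box; it lies in the hole at (256,150) with the flap still open at (345,115). I'll let go and lift straight up.

{"name": "step_arm", "arguments": {
  "commands": [46,0,0,0.015,0,0,0,46,0,0,0.03,0,0,0,46,0,0,0.045,0,0,0,46,0,0,0.06,0,0,0,46,0,0,0.08,0,0,0,46,0,0,0.11,0,0,0,46,0,0,0.15,0,0,0,46,0,0,0.2,0,0,0,46,0,0,0.22,0,0,0,46,0,0,0.22,0,0,0]
}}

```text
clock: 7.8
position: [0.5655, -0.0766, 0.2678]
ee_rot: [0.988, 0.152, 0.001, -0.0]
ft_force: [0.1, -0.1, 0.6]
grip_width: 0.539
grasp_force: 0.0
```

```bash
python3 -c "
from h import *
state()
cv2.imwrite('pics/w4.png',camera('wrist')[:,:,::-1])"
```

```text
t 7.8 box [-27.8 -28.6 267.8] yaw err deg 0.06 tz [ 0.001  0.    -1.   ] F [ 0.1 -0.1  0.6] w 46.0
```

View pics/w4.png

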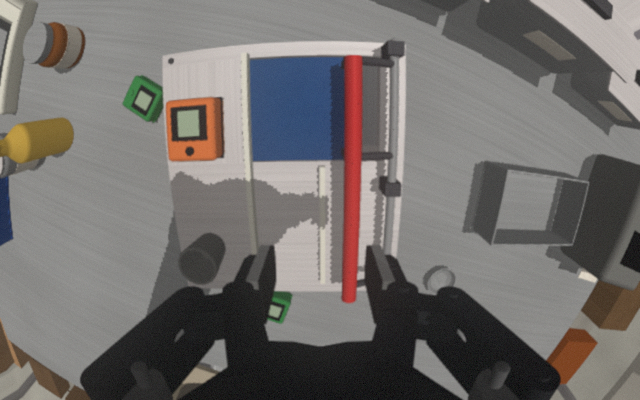

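The flap is shut and flush (blue, 250–345 × 58–160). The lane is empty, the orange logger and cup are in place, and the arm is touching nothing.

```bash
python3 -c "
from workcell import *
print(hand_in())"
```

```text
the job is handed in; nothing more can be done
None
```

The white logger is in the collection box, the flap has closed, the orange logger and cup are where they were, and the job was handed in about 8 s into the 45 s allowed.

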